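# Fit the handwheel on the label winder and bring the roll to its start mark

## Task

Put the orange handwheel onto the square shaft of the label winder that has the full roll of labels around it (not the one with the bare cardboard core), pushed fully home on its shoulder. Then, holding the wheel, turn it until the red mark on that platter points at its yellow pointer, and let go with the wheel left in place. Leave the other spindle and the things lying about as they are.

Things in the scene. Friction and masses are not known exactly. Their poses are not given: they have to be found in the camera images.
- handwheel: Handwheel, bore down; origin: centre of underside (bore mouth), z up. Orange rim 92 mm across, z 0-12 mm, 4 spokes; black hub 38 mm square, z 0-36; blind bore 19.5 mm square, 32 deep, flats square to x and y (any quarter turn fits). Orange grip bar on top, 46 mm along x, 22 along y, z 36-74: pinch it across y, TCP 58 mm above the origin. 0.15-0.31 kg.
- winder: Grey label winder housing fixed to the table, 170 x 380 x 50 mm (x, y, z); origin at the centre of its underside. The two spindles stand 100 mm either side of it along its y. Each has a yellow triangular pointer on the housing, 70 to 84 mm from the spindle's axis towards the winder's +x.
- spindle_left (a joint): Turning angle of the left spindle (rad). 0: its red mark points exactly at its yellow pointer; positive: the mark lies anticlockwise (seen from above) of the pointer, so turning clockwise reduces it. It turns freely both ways with slight friction and stays where it is left.
- spindle_left_seat (a point): Centre of the shoulder of the left spindle (+y side of the winder), on its upright axis, 114 mm above the table; turns with it. Steel shaft above it 18 mm square, 28 mm long (top 4.5 mm tapers to 11 mm), flats square to x and y; x points to the red mark. Below it a round boss, 34 mm across, and a white platter, 134 mm across, top 56 mm under the shoulder.
- spindle_left_mark (a point): Middle of the red radial mark (17 x 6 mm) on top of the left platter near its edge, 58 mm from the axis.
- spindle_right (a joint): Turning angle of the right spindle (rad). 0: its red mark points exactly at its yellow pointer; positive: the mark lies anticlockwise (seen from above) of the pointer, so turning clockwise reduces it. It turns freely both ways with slight friction and stays where it is left.
- spindle_right_seat (a point): Centre of the shoulder of the right spindle (-y side of the winder), on its upright axis, 114 mm above the table; turns with it. Steel shaft above it 18 mm square, 28 mm long (top 4.5 mm tapers to 11 mm), flats square to x and y; x points to the red mark. Below it a round boss, 34 mm across, and a white platter, 134 mm across, top 56 mm under the shoulder.
- spindle_right_mark (a point): Middle of the red radial mark (17 x 6 mm) on top of the right platter near its edge, 58 mm from the axis.
- roll: Full roll of white labels, ring of 96 mm outer and 40 mm inner diameter, 50 mm high, lying on one of the platters around its spindle (either one); its top is 6 mm below the shoulder. Origin: centre of its underside, on the platter. It turns along with the platter.
- core: Bare brown cardboard core, tube of 47 mm outer and 40 mm inner diameter, 50 mm high, standing around the other spindle. Origin: centre of its underside.
- stamp: Self-inking hand stamp, black 50 x 36 mm base, red knob, 74 mm tall; origin at the centre of its underside. Not to be disturbed.
- marker: Black and grey marker pen, 135 mm long, 17 mm thick, lying along its x; origin at the centre of its underside. Not to be disturbed.
- phone: Dark telephone lying flat, 72 x 150 x 9 mm; origin at the centre of its underside. Not to be disturbed.
- label_stack: Stack of white printed labels, 70 x 100 x 28 mm; origin at the centre of its underside. Not to be disturbed.
- jar: Clear round jar with white lid, 84 mm across, 101 mm tall; origin at the centre of its underside. Not to be disturbed.
- parcel: Small brown carton, 100 x 140 x 70 mm; origin at the centre of its underside. Not to be disturbed.
Things that resemble listed ones, but are neither listed nor needed, are in the scene too. Of the things that look like the handwheel, take the one that is farthest from the robot's base at the start. What is shaped like the roll but purple is not meant.

How it is judged:
By the outcome, as a careful person would: the job done as asked, in the order asked, and still so for the second after the job is handed in, with the robot touching nothing.
It also fails if it takes over 51 s, if anything falls off the work surface, if the arm or the gripper's body presses on something with over 40 N, if the wrist force passes 120 N, or if a joint passes its speed limit or range.

## Robot

A 6-joint arm with a two-finger parallel gripper is mounted at the origin on the work surface. World frame = base frame: x ahead of the robot, y to its left, z up, the work surface at z = 0. Lengths are in mm, angles in rad, forces in N, time in s.
With the tool pointing down it reaches from about 300 to 775 mm from the base axis. Payload 14.6 kg.
Tool frame: the origin (TCP) lies between the finger pads, 19 mm behind the fingertips; this is the grasp point; z points along the fingers, y is the line along which they close (so a half turn about z gives the same grasp; the last joint's range is limited). The gripper opens to 94 mm and grips with 3 to 60 N. Pads are 16 mm wide; open, the fingers measure 119 mm over their backs; the gripper's body (75 mm by 177 mm) begins 78 mm behind the grasp point.
Start: joints at [-1.261, 0.3, 1.521, -0, 1.321, -0.067], TCP at [202.363, -511.408, 224.246] pointing down, gripper open.
Joint ranges: [-3.03, 3.03], [-0.79, 2.21], [0.23, 2.52], [-1.04, 4.18], [0, 3.07], [-2.55, 2.55]. Speed limits (rad/s): [2.22, 2.22, 2.57, 3.14, 3.14, 3.14].

## Interface

Orientations are given as [roll, pitch, yaw] about the fixed x, y, z axes, in that order (R = Rz(yaw) Ry(pitch) Rx(roll)).
In Python, from cell import manip gives the robot as it stands.
- The arm moves only by the tool servo_tool, never from a script. Its argument "rows" is a list of rows, each a list of 7 numbers: the turn, a rotation vector about the world's x, y, z in degrees, then the shift along the world's x, y, z in mm, then the closure, from 0 (fully open) to 1 (shut). In form: [[rx, ry, rz, dx, dy, dz, fingers], ...]. A call has 1 to 20 rows; each row shifts and turns the commanded pose from where the row before left it; what a row does not reach is not made up. A row lasts 1/8 s, in which the tool goes at most 62.5 mm and 10.7 degrees, less where a joint would pass 70% of its speed; a pose out of reach is approached as far as the arm can. A call with a gripper value outside its range is refused whole. The fingers move at their own pace and stop on an object; "grip_force" is the grip in N (left out, the last holds). Time passes only in rows, so rows that do not move let the fingers close. It gives the time, the measured TCP pose, the force, the opening and the grip force at its end, in the units of the state.
- manip.read_state(): the state, without advancing time (a new reading comes with each control period).
- manip.camera(name): name is "scene" or "side" or "wrist"; returns the picture (400x640x3 uint8, red, green, blue); there is no depth.
- manip.camera_info(name): a dict with "fx", "fy", "cx", "cy" (pixels), "position" and "rotation" of the camera in the world; the wrist camera has in their place "T_tool_cam" (4x4, takes a point from camera to tool coordinates, whose origin is the TCP and whose axes are the flange's). Camera axes: x right, y down, z forward; pixel columns grow to the right and rows downward; lengths in mm; the calibration is good to about 2 mm. The wrist camera is an equidistant fisheye: a pixel r from the principal point sees the ray r / f radians off the axis. A picture is of the moment at which its call begins: read the wrist's pose just before it. camera_info takes no time and is no camera call.
- manip.sign_off(): hands the job in; it is judged then, once.
The state is a dict: "clock": time; "joints": joint angles; "qd": joint speeds; "effort": joint torques, N m; "eef_pos": TCP position; "eef_rot": TCP orientation; "wrist_force": force on the tool from outside, world axes, zero at the start; "moment": the same for the moment, N m; "finger_gap": finger opening in mm; "finger_force": force on a finger pad.
Only numpy, scipy, OpenCV 4.12 (cv2) and the standard library are available. Lean on these libraries where they do the work, as an engineer would, in place of code of your own. Each camera call takes 0.05 s, during which the arm holds its last target. There are 200 camera calls.

## Working session

There is one attempt and no reset: what is moved stays moved. The work goes in short steps, Python scripts to look and compute and a tool call to move; the robot and the scene stay as the last step left them, time stands still between calls to the robot, and variables do not carry over. Pictures are saved under pics/ and viewed, at most 10 in all, crops included, and the job is handed in when it is done.

Besides the shell and the picture viewer there is one more tool, called after ">>>" by a JSON object that holds its "method" and its "body". servo_tool: Moves the arm, as the interface text tells. Its arguments: {"type":"object","properties":{"rows":{"type":"array","items":{"type":"array","items":{"type":"number"}}},"grip_force":{"type":"number"}},"required":["rows"]}

```bash
mkdir -p pics; cat > h.py <<'E'
import numpy as np,cv2
from cell import manip
def ray(name,u,v):
    c=manip.camera_info(name);R=np.array(c['rotation']);p=np.array(c['position'])
    d=R@np.array([(u-c['cx'])/c['fx'],(v-c['cy'])/c['fy'],1]);return p,d/np.linalg.norm(d)
def onz(name,u,v,z):
    p,d=ray(name,u,v);return p+d*(z-p[2])/d[2]
def proj(name,P):
    c=manip.camera_info(name);q=np.array(c['rotation']).T@(np.array(P)-np.array(c['position']))
    return [c['fx']*q[0]/q[2]+c['cx'],c['fy']*q[1]/q[2]+c['cy']]
def shot(name,f):
    im=np.array(manip.camera(name))[:,:,::-1].copy();cv2.imwrite('pics/'+f,im);return im
E
python3 - <<'E'
from h import *
for n in('scene','side'): shot(n,n+'0.png');print(manip.camera_info(n))
print(manip.camera_info('wrist'));print(manip.read_state())
a=cv2.imread('pics/scene0.png');b=cv2.imread('pics/side0.png')
E
```

```text
{'fx': 393.4366305229221, 'fy': 393.4366305229221, 'cx': 327.00850811978125, 'cy': 206.6759031650867, 'position': array([1060.74905832, -612.01230638,  910.89718741]), 'rotation': array([-2.37461213,  0.00588939,  0.7196702 ])}
{'fx': 455.21665424485485, 'fy': 455.21665424485485, 'cx': 325.28147777083075, 'cy': 205.01225675083657, 'position': array([-478.63763879,  134.77679287, 1026.89811679]), 'rotation': array([-2.32661855, -0.02066063, -1.73433307])}
{'fx': 309.70691628693146, 'fy': 309.70691628693146, 'cx': 319.44424958276716, 'cy': 200.16363268604482, 'T_tool_cam': array([[-1.00536867e-03, -9.58001184e-01, -2.86762482e-01,
         8.41404183e+01],
       [ 9.99999488e-01, -9.30078338e-04, -3.98769054e-04,
         7.30452216e-01],
       [ 1.15309653e-04, -2.86762736e-01,  9.58001628e-01,
        -1.60643823e+02],
       [ 0.00000000e+00,  0.00000000e+00,  0.00000000e+00,
         1.00000000e+00]])}
{'clock': 0.1, 'joints': array([-1.26061766e+00,  3.00449976e-01,  1.52149077e+00,  1.31107548e-05,
        1.32069177e+00, -6.66093477e-02]), 'qd': array([ 8.87314678e-04, -1.35676385e-03, -1.17483067e-03,  3.07422602e-04,
        1.24882330e-03,  6.81278584e-05]), 'effort': array([-3.31135161e-04, -5.32643545e+01, -3.53282082e+01,  7.08812289e-02,
        2.35169084e-02, -3.68366636e-05]), 'eef_pos': array([ 202.29803691, -511.22631549,  223.73610616]), 'eef_rot': array([-3.14055594e+00, -8.18849348e-05,  3.76784717e-01]), 'wrist_force': array([ 0.12382137, -0.0842016 ,  0.15432757]), 'moment': array([ 0.00924053, -0.06249766, -0.08094702]), 'finger_force': 0.0, 'finger_gap': 94.3486156912373}
```

View pics/scene0.png

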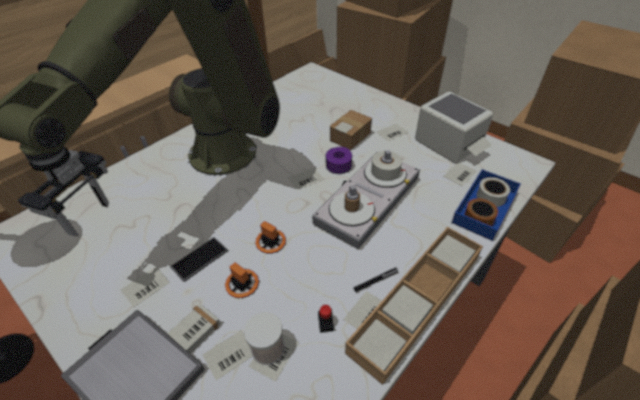

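View pics/side0.png

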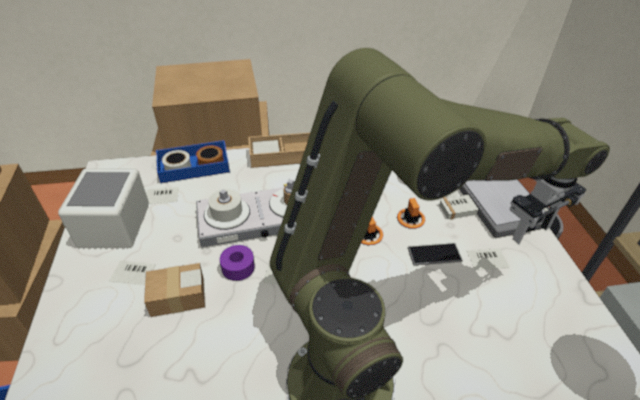

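The scene view shows two orange handwheels, at (270,238) and (241,281). The full white roll is at (386,165), the bare core at (352,203), and the purple ring at (339,160). Next I compute distances and make enlarged crops.

```bash
sed -i "s/^import numpy.*/import numpy as np,cv2\nfrom scipy.spatial.transform import Rotation as Ro/; s/np.array(c\['rotation'\])/Ro.from_euler('xyz',c['rotation']).as_matrix()/g" h.py
python3 - <<'E'
from h import *
a=cv2.imread('pics/scene0.png')
for uv in((270,240),(241,284)):
    P=onz('scene',*uv,6);print(uv,P,np.hypot(*P[:2]))
for uv in((387,157),(352,194)): print(uv,onz('scene',*uv,130))
c1=cv2.resize(a[215:305,210:300],None,fx=4,fy=4,interpolation=cv2.INTER_CUBIC)
c2=cv2.resize(a[140:245,310:425],None,fx=3.43,fy=3.43,interpolation=cv2.INTER_CUBIC)[:360]
cv2.imwrite('pics/crop.png',np.hstack([c1,c2]))
hsv=cv2.cvtColor(a,cv2.COLOR_BGR2HSV)
m=cv2.inRange(hsv,(3,140,80),(16,255,255))
n,l,s,c=cv2.connectedComponentsWithStats(m)
for i in range(1,n):
    if s[i,4]>60:print(s[i],c[i])
E
```

```text
(270, 240) [ 444.66503676 -172.91175349    6.        ] 477.10111026105625
(241, 284) [ 497.4118815  -328.35501334    6.        ] 596.0164382334026
(387, 157) [560.75703272 236.7266633  130.        ]
(352, 194) [581.89438936  35.16098715 130.        ]
[ 441  182  199  218 9613] [547.67689587 297.74711328]
[468 202  29  18  84] [480.32142857 214.42857143]
[256 222  29  31 293] [269.44027304 236.30375427]
[226 264  32  33 383] [240.49086162 279.19321149]
[  0 288  36  48 569] [ 11.66080844 316.0228471 ]
[455 302  23  23 134] [467.68656716 314.98507463]
[447 319  15  20  88] [453.32954545 328.43181818]
[427 336  16  22  71] [434.28169014 345.81690141]
```

View pics/crop.png

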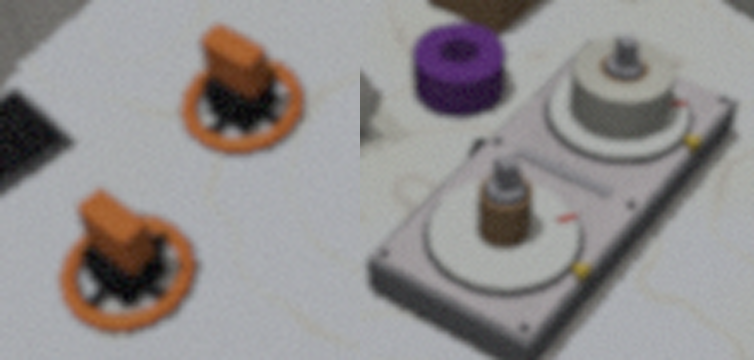

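The two candidates are the wheels at pixels (270,238), 477 mm from the base, and (241,281), 596 mm from the base. I want the farthest, (241,281), and the crop shows both are real handwheels. The full white roll is on the left spindle at (386,165). Its red mark lies anticlockwise of its pointer. Next I move above the wheel.

>>> {"method": "servo_tool", "body": {"rows": [[0, 0, 0, 37, 23, 0, 0], [0, 0, 0, 37, 23, 0, 0], [0, 0, 0, 37, 23, 0, 0], [0, 0, 0, 37, 23, 0, 0], [0, 0, 0, 37, 23, 0, 0], [0, 0, 0, 37, 23, 0, 0], [0, 0, 0, 37, 23, 0, 0], [0, 0, 0, 37, 23, 0, 0], [0, 0, 0, 0, 0, 0, 0], [0, 0, 0, 0, 0, 0, 0]]}}

```text
clock: 1.35
eef_pos: [498.0, -327.5, 223.9]
eef_rot: [-3.141, 0.001, 0.377]
wrist_force: [-0.4, -0.6, -0.2]
finger_gap: 94.4
finger_force: 0.0
```

```bash
cat >> h.py <<'E'
def wray(u,v,st):
    c=manip.camera_info('wrist');x,y=(u-c['cx']),(v-c['cy']);r=np.hypot(x,y)+1e-9;t=r/c['fx']
    d=np.array([np.sin(t)*x/r,np.sin(t)*y/r,np.cos(t)]);T=np.array(c['T_tool_cam'])
    R=Ro.from_euler('xyz',st['eef_rot']).as_matrix()
    return R@T[:3,3]+np.array(st['eef_pos']),R@T[:3,:3]@d
def wz(u,v,z,st):
    p,d=wray(u,v,st);return p+d*(z-p[2])/d[2]
def wproj(P,st):
    c=manip.camera_info('wrist');T=np.array(c['T_tool_cam']);R=Ro.from_euler('xyz',st['eef_rot']).as_matrix()
    q=R.T@(np.array(P)-st['eef_pos']);q=T[:3,:3].T@(q-T[:3,3]);r=np.hypot(q[0],q[1]);t=np.arctan2(r,q[2])
    return c['cx']+c['fx']*t*q[0]/r,c['cy']+c['fx']*t*q[1]/r
def rect(st,x0,y0,z,half,f,im,s=2):  # orthorectified picture of plane z: col=x, row=-y
    n=int(2*half*s);m=np.zeros((n,n,2),np.float32)
    for i in range(n):
        for j in range(n): m[i,j]=wproj((x0-half+j/s,y0+half-i/s,z),st)
    o=cv2.remap(im,m,None,cv2.INTER_LINEAR);cv2.imwrite('pics/'+f,o);return o
E
python3 - <<'E'
from h import *
st=manip.read_state();print(st['clock'],st['eef_pos'],st['eef_rot'],st['joints'])
im=shot('wrist','w1.png')
hsv=cv2.cvtColor(im,cv2.COLOR_BGR2HSV);m=cv2.inRange(hsv,(3,140,60),(18,255,255));cv2.imwrite('pics/m1.png',m)
E
```

```text
1.35 [ 497.95329318 -327.54585445  223.9017512 ] [-3.14104417e+00  5.32504395e-04  3.76916616e-01] [-6.43203083e-01  4.03754114e-01  1.38232973e+00 -1.70697013e-04
  1.35625485e+00  5.50713177e-01]
```

View pics/w1.png

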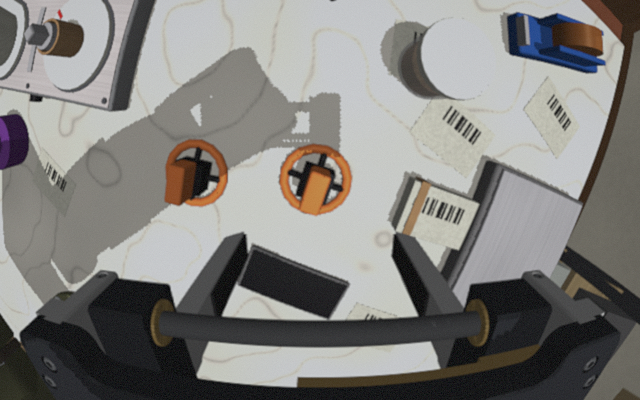

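The wrist view shows the target wheel with its rim centred near (316,180) and its bar at (317,190). The second wheel is at (196,174).

```bash
python3 - <<'E'
from h import *
st=manip.read_state();im=cv2.imread('pics/w1.png')
g=lambda o:cv2.inRange(cv2.cvtColor(o,cv2.COLOR_BGR2HSV),(3,140,60),(18,255,255))
P=wz(316,180,8,st);print('rough',P)
x0,y0=P[:2]
o=rect(st,x0,y0,12,70,'r12.png',im,3);m=g(o)
c=max(cv2.findContours(m,0,1)[0],key=cv2.contourArea)
(e,ax,an)=cv2.fitEllipse(cv2.convexHull(c));print('rim',x0-70+e[0]/3,y0+70-e[1]/3,np.array(ax)/3)
o=rect(st,x0,y0,74,70,'r74.png',im,3)
m=cv2.morphologyEx(g(o),cv2.MORPH_OPEN,np.ones((35,35),np.uint8))
m=cv2.morphologyEx(g(o),cv2.MORPH_OPEN,cv2.getStructuringElement(2,(41,41)))
c=max(cv2.findContours(m,0,1)[0],key=cv2.contourArea)
r=cv2.minAreaRect(c);print('bar',x0-70+r[0][0]/3,y0+70-r[0][1]/3,np.array(r[1])/3,r[2])
print('V hist',np.percentile(cv2.cvtColor(o,cv2.COLOR_BGR2HSV)[:,:,2][m>0],[5,25,50,75,95]))
cv2.drawContours(o,[np.int32(cv2.boxPoints(r))],0,(255,0,0),1)
o2=rect(st,x0,y0,12,70,'r12.png',im,3);cv2.imwrite('pics/v2.png',np.hstack([o2,o])[:, :840])
E
```

```text
rough [ 494.03689347 -325.24349322    8.        ]Traceback (most recent call last):
  File "<stdin>", line 6, in <module>
  File "h.py", line 28, in rect
    for j in range(n): m[i,j]=wproj((x0-half+j/s,y0+half-i/s,z),st)
                              ~~~~~^^^^^^^^^^^^^^^^^^^^^^^^^^^^^^^^
  File "h.py", line 22, in wproj
    c=manip.camera_info('wrist');T=np.array(c['T_tool_cam']);R=Ro.from_euler('xyz',st['eef_rot']).as_matrix()
ValueError: time passes only in moves, steps and waits
```

```bash
python3 -c "
import cv2;a=cv2.imread('pics/v2.png');cv2.imwrite('pics/v2.png',cv2.resize(a,(800,400)))"
```

```text
[ WARN:0@0.022] global loadsave.cpp:275 findDecoder imread_('pics/v2.png'): can't open/read file: check file path/integrity
Traceback (most recent call last):
cv2.error: OpenCV(4.12.0) /io/opencv/modules/imgproc/src/resize.cpp:4208: error: (-215:Assertion failed) !ssize.empty() in function 'resize'
```

Too many `camera_info` calls, so I'll cache the calibration and unproject contour pixels onto planes instead of warping.

```bash
python3 - <<'E'
s=open('h.py').read()
s=s[:s.index('def rect')].replace("manip.camera_info(","info(").replace("def ray","import functools\ninfo=functools.lru_cache(None)(lambda n:manip.camera_info(n))\ndef ray",1)
s+='''def orange(im):
    return cv2.inRange(cv2.cvtColor(im,cv2.COLOR_BGR2HSV),(3,140,60),(18,255,255))
def plane(c,z,st):
    return np.array([wz(u,v,z,st)[:2] for u,v in c.reshape(-1,2)],np.float32)
'''
open('h.py','w').write(s)
E
python3 - <<'E'
from h import *
st=manip.read_state();im=cv2.imread('pics/w1.png')
m=orange(im);m[:,:260]=0;m[:,370:]=0;m[230:]=0
hull=cv2.convexHull(max(cv2.findContours(m,0,1)[0],key=cv2.contourArea))
e,ax,an=cv2.fitEllipse(plane(max(cv2.findContours(m,0,1)[0],key=cv2.contourArea),9,st));print('rim',e,ax)
cr=im[135:225,270:360]
cv2.imwrite('pics/c1.png',cv2.resize(cr,None,fx=6,fy=6,interpolation=cv2.INTER_CUBIC))
E
```

```text
rim (494.1437072753906, -323.92877197265625) (87.16995239257812, 87.44141387939453)
```

View pics/c1.png

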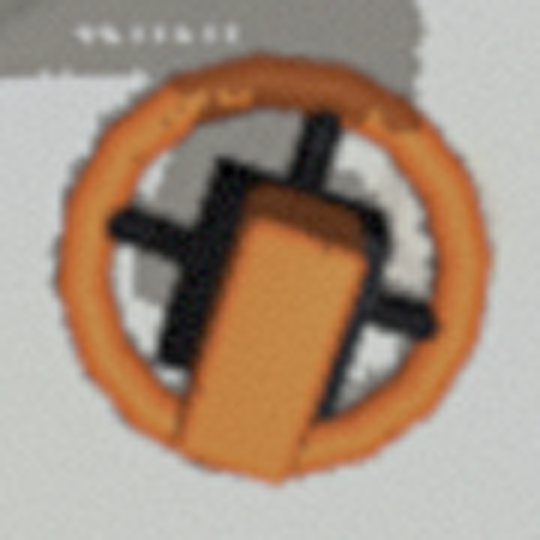

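The crop shows the top of the grip bar with corners at crop pixels (247,215), (368,258), (297,478) and (180,445).

```bash
python3 - <<'E'
from h import *
st=manip.read_state()
C=[(247,215),(368,258),(297,478),(180,445)]
P=np.array([wz(270+u/6-.4,135+v/6-.4,74,st)[:2] for u,v in C]);print(P,P.mean(0))
for i in range(4):
    d=P[(i+1)%4]-P[i];print(np.hypot(*d),np.degrees(np.arctan2(d[1],d[0])))
# spindle, from the static camera: red mark, yellow pointers
for n,box in(('scene',(310,425,140,245)),('side',(190,300,180,250))):
    a=cv2.imread(f'pics/{n}0.png');h=cv2.cvtColor(a,cv2.COLOR_BGR2HSV)
    for nm,m in(('yel',cv2.inRange(h,(18,130,100),(34,255,255))),('red',cv2.inRange(h,(170,70,80),(180,255,255))|cv2.inRange(h,(0,70,80),(4,255,255)))):
        k,l,s,c=cv2.connectedComponentsWithStats(m)
        for i in range(1,k):
            x,y=c[i]
            if box[0]<x<box[1] and box[2]<y<box[3] and s[i,4]>3:print(n,nm,s[i],c[i],onz(n,x,y,50 if nm=='yel' else 58)[:2])
E
```

```text
[[ 515.84863075 -311.78286282]
 [ 516.44036057 -333.75305111]
 [ 474.9217938  -337.03038305]
 [ 473.07682427 -315.59325214]] [ 495.07190235 -324.53988728]
21.978155465736055 -88.45720817287314
41.64771651565611 -175.4866282060246
21.516377354621916 94.91899428889538
42.94119812688814 5.0908395690752295
scene yel [405 181   3   2   5] [406.2 181.4] [628.73259295 261.74956119]
scene yel [373 218   3   3   7] [374.         218.71428571] [647.24955193  62.32878523]
```

>>> {"method": "servo_tool", "body": {"rows": [[0, 0, -6, -1, 1, -30, 0], [0, 0, -6, -1, 1, -35, 0], [0, 0, -5, -1, 1, -35, 0], [0, 0, 0, 0, 0, -33, 0], [0, 0, 0, 0, 0, -20, 0], [0, 0, 0, 0, 0, -13, 0], [0, 0, 0, 0, 0, 0, 0.3], [0, 0, 0, 0, 0, 0, 1], [0, 0, 0, 0, 0, 0, 1], [0, 0, 0, 0, 0, 0, 1], [0, 0, 0, 0, 0, 0, 1], [0, 0, 0, 0, 0, 0, 1]], "grip_force": 45}}

```text
clock: 2.9
eef_pos: [495.4, -324.4, 58.3]
eef_rot: [3.142, -0.0, 0.08]
wrist_force: [-0.3, -0.2, -0.0]
finger_gap: 37.5
finger_force: 0.0
```

>>> {"method": "servo_tool", "body": {"rows": [[0, 0, 0, 0, 0, 0, 1], [0, 0, 0, 0, 0, 0, 1], [0, 0, 0, 0, 0, 0, 1], [0, 0, 0, 0, 0, 0, 1], [0, 0, 0, 0, 0, 10, 1], [0, 0, 0, 0, 0, 20, 1], [0, 0, 0, 0, 0, 30, 1], [0, 0, 0, 0, 0, 40, 1], [0, 0, 0, 0, 0, 40, 1], [0, 0, 0, 0, 0, 40, 1], [0, 0, 0, 0, 0, 12, 1], [0, 0, 0, 0, 0, 0, 1]]}}

```text
clock: 4.4
eef_pos: [495.3, -324.4, 249.9]
eef_rot: [3.142, -0.0, 0.08]
wrist_force: [-1.3, 0.1, -2.6]
finger_gap: 21.5
finger_force: 44.8
```

Gripped: the gap is 21.5 mm and about 2.6 N of weight shows. Next I carry it to a viewing standoff.

>>> {"method": "servo_tool", "body": {"rows": [[0, 0, 0, -3, 24, 0, 1], [0, 0, 0, -6, 45, 0, 1], [0, 0, 0, -6, 45, 0, 1], [0, 0, 0, -6, 45, 0, 1], [0, 0, 0, -6, 45, 0, 1], [0, 0, 0, -6, 45, 0, 1], [0, 0, 0, -6, 45, 0, 1], [0, 0, 0, -6, 45, 0, 1], [0, 0, 0, -6, 45, 0, 1], [0, 0, 0, -6, 45, 0, 1], [0, 0, 0, -6, 45, 0, 1], [0, 0, 0, -6, 45, 0, 1], [0, 0, 0, -3, 35, 0, 1], [0, 0, 0, -2, 15, 0, 1], [0, 0, 0, 0, 0, 0, 1], [0, 0, 0, 0, 0, 0, 1], [0, 0, 0, 0, 0, 0, 1]]}}

```text
clock: 6.52
eef_pos: [421.6, 243.7, 250.2]
eef_rot: [3.141, 0.0, 0.079]
wrist_force: [-0.0, -0.2, -2.6]
finger_gap: 21.8
finger_force: 44.8
```

```bash
python3 - <<'E'
from h import *
st=manip.read_state();print(st['clock'],st['eef_pos'],st['eef_rot'])
np.savez('s2.npz',**{k:st[k] for k in('eef_pos','eef_rot')})
im=shot('wrist','w2.png')
E
```

```text
6.525 [421.60958386 243.69430116 250.20302517] [3.14147321e+00 1.62143022e-05 7.88247814e-02]
```

View pics/w2.png

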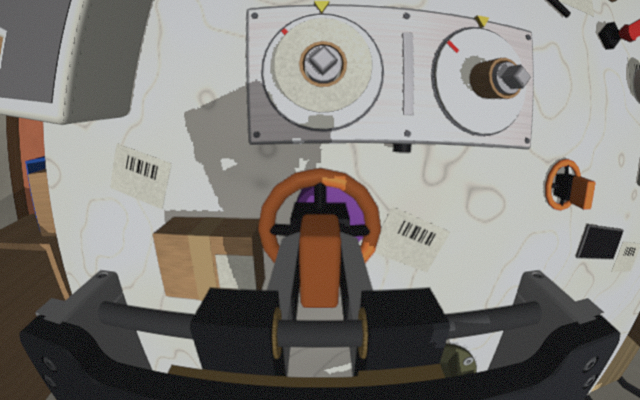

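The wrist view shows the roll on the left spindle with its shaft at (323,62), its pointer at (321,6) and its mark at (284,31). On the other spindle the pointer is at (482,21), the mark at (453,46) and the core shaft at (513,75). Now I measure.

```bash
python3 - <<'E'
from h import *
st=dict(np.load('s2.npz'));im=cv2.imread('pics/w2.png');h=cv2.cvtColor(im,cv2.COLOR_BGR2HSV)
ye=cv2.inRange(h,(22,120,120),(34,255,255));re=cv2.inRange(h,(172,100,100),(180,255,255))|cv2.inRange(h,(0,120,100),(4,255,255))
for nm,m,z in(('yel',ye,50.5),('red',re,58)):
    k,l,s,c=cv2.connectedComponentsWithStats(m[:60,:520])
    for i in range(1,k):
        if s[i,4]>8:print(nm,s[i],c[i],wz(*c[i],z,st)[:2])
# screws
for u,v in((254,15),(257,134),(527,40),(527,141),(407,16),(407,132)):print('screw',wz(u,v,50,st)[:2])
# inner brown ring of roll
b=cv2.inRange(h,(5,60,40),(22,255,200));b[:35]=0;b[95:]=0;b[:,:285]=0;b[:,365:]=0
c=max(cv2.findContours(b,0,1)[0],key=cv2.contourArea)
e=cv2.fitEllipse(c);print('ring px',e);e=cv2.fitEllipse(plane(cv2.convexHull(c),108,st));print('ring',e)
cr=np.hstack([cv2.resize(im[0:130,255:390],None,fx=4.5,fy=4.5,interpolation=cv2.INTER_CUBIC)]);cv2.imwrite('pics/c2.png',cr)
E
```

```text
yel [315   1  14  11  83] [321.30120482   4.78313253] [632.97741365 257.49237953]
yel [478  16  10  10  53] [482.81132075  19.73584906] [651.92223061  53.72500894]
red [281  29   6   5  20] [284.   30.8] [595.55379424 296.70615917]
red [447  41  11  11  44] [452.27272727  46.09090909] [603.22228856  99.01380465]
screw [617.18114587 335.08624549]
screw [473.24234789 320.78613982]
screw [644.05500563 -19.63756098]
screw [504.24771391 -34.9169496 ]
screw [632.56763471 155.83140367]
screw [490.49002714 144.09927126]
ring px ((322.6819152832031, 63.6683464050293), (44.6906623840332, 46.66695785522461), 91.3342056274414)
ring ((551.8085327148438, 250.2229461669922), (45.3448486328125, 45.640235900878906), 44.63236999511719)
```

View pics/c2.png

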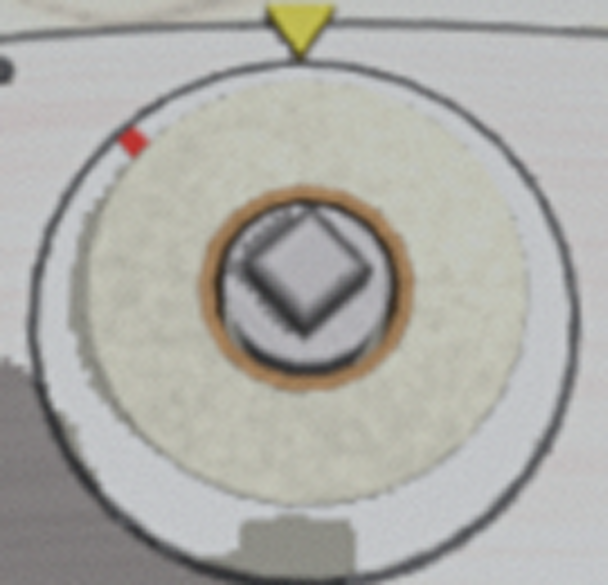

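The crop shows the platter edge at left 33, right 578, top 62 and bottom about 583 (crop px). The mark is at (133,142), the pointer tip at (301,58), and the square shaft top is roughly 45° to the image.

```bash
python3 - <<'E'
from h import *
st=dict(np.load('s2.npz'));im=cv2.imread('pics/w2.png')
F=lambda u,v,z:wz(255+(u+.5)/4.5-.5,(v+.5)/4.5-.5,z,st)[:2]
def fit(pts,z):
    P=np.array([F(u,v,z) for u,v in pts]);A=np.c_[2*P,np.ones(len(P))];s=np.linalg.lstsq(A,(P**2).sum(1),rcond=None)[0]
    return s[:2],np.sqrt(s[2]+s[:2]@s[:2]),
print('platter',fit([(33,320),(578,320),(303,64),(112,135),(495,135),(303,581),(500,512)],58))
print('boss',fit([(222,287),(394,287),(305,203),(307,371)],114))
print('rolltop',fit([(88,290),(526,290),(310,505),(160,448),(470,440),(115,200)],108))
sq=[F(305,212,142),F(372,270,138),F(305,337,137),F(248,268,140)]
t=np.array([F(*p,142) for p in((309,212),(364,266),(305,318),(250,266))]);print('top',t.mean(0),t)
tip=F(301,58,50);mk=F(133,142,58)
for C in(fit([(33,320),(578,320),(303,64),(112,135),(495,135),(303,581),(500,512)],58)[0],fit([(222,287),(394,287),(305,203),(307,371)],114)[0]):
    a=lambda p:np.degrees(np.arctan2(*(p-C)[::-1]))
    print(C,'tip',tip,np.hypot(*(tip-C)),a(tip),'mark',a(mk),np.hypot(*(mk-C)))
E
```

```text
platter (array([551.84764675, 249.67881689]), np.float64(68.25965220420292))
boss (array([551.13524944, 249.8452668 ]), np.float64(18.145587241504334))
rolltop (array([550.89063923, 249.60206611]), np.float64(46.8585878010968))
top [550.99234931 250.34489882] [[561.60846735 250.79361344]
 [551.76688577 239.59932526]
 [540.5736297  249.91453935]
 [550.02041444 261.07211723]]
[551.84764675 249.67881689] tip [623.17266961 256.50210768] 71.65065374594245 5.464557084008496 mark 47.24682278643382 63.735233517586884
[551.13524944 249.8452668 ] tip [623.17266961 256.50210768] 72.34433934483988 5.279600048555152 mark 46.678237384729556 64.09977294311811
```

```bash
python3 - <<'E'
from h import *
st=dict(np.load('s2.npz'));im=cv2.imread('pics/w2.png');m=orange(im)
z0=st['eef_pos'][2]-58
m[:165]=0;m[262:]=0;m[:,:250]=0;m[:,390:]=0
P=[]
for v in range(175,262,3):   # outer edges by row
    x=np.where(m[v])[0]
    if len(x):
        for u in(x[0]-.5,x[-1]+.5):
            if abs(u-320)>25:P.append((u,v))
for u in range(285,356,3):
    P.append((u,np.where(m[:,u])[0][0]-.5))
for z in (12,6):
    Q=np.array([wz(u,v,z0+z,st)[:2] for u,v in P])
    from scipy.optimize import least_squares
    s=least_squares(lambda p:np.hypot(*(Q-p[:2]).T)-p[2],[420,244,46],loss='soft_l1').x
    print(z,s,'rel',s[:2]-st['eef_pos'][:2])
E
```

```text
12 [422.15328794 243.54145464  43.89508367] rel [ 0.54370408 -0.15284653]
6 [419.72618562 243.36350104  45.16939229] rel [-1.88339824 -0.33080012]
```

>>> {"method": "servo_tool", "body": {"rows": [[0, 0, 7, 16, 1, 0, 1], [0, 0, 8, 26, 1, 0, 1], [0, 0, 8, 26, 1, 0, 1], [0, 0, 8, 26, 1, 0, 1], [0, 0, 7, 22, 1, 0, 1], [0, 0, 4.5, 14, 1.2, 0, 1], [0, 0, 0, 0, 0, -15, 1], [0, 0, 0, 0, 0, -20, 1], [0, 0, 0, 0, 0, -7, 1], [0, 0, 0, 0, 0, 0, 1], [0, 0, 0, 0, 0, 0, 1]]}}

```text
clock: 7.95
eef_pos: [551.5, 250.9, 209.0]
eef_rot: [3.141, -0.001, 0.821]
wrist_force: [0.9, 0.7, -2.2]
finger_gap: 21.7
finger_force: 44.8
```

```bash
python3 - <<'E'
from h import *
st=manip.read_state();print(st['eef_pos'],st['eef_rot'],st['joints'])
a=shot('scene','s3.png');b=shot('side','d3.png')
u,v=map(int,proj('scene',(552,250,150)));p,q=map(int,proj('side',(552,250,150)));print(u,v,p,q)
cv2.imwrite('pics/c3.png',np.hstack([cv2.resize(x,(400,400),interpolation=cv2.INTER_CUBIC) for x in(a[v-50:v+50,u-50:u+50],b[q-50:q+50,p-50:p+50])]))
E
```

```text
[551.46827412 250.87191417 209.00200048] [ 3.14108746e+00 -1.04812967e-03  8.21484670e-01] [3.66484147e-01 4.35851115e-01 1.37213567e+00 7.01777283e-06
 1.33244236e+00 1.11579442e+00]
387 148 222 187
```

View pics/c3.png

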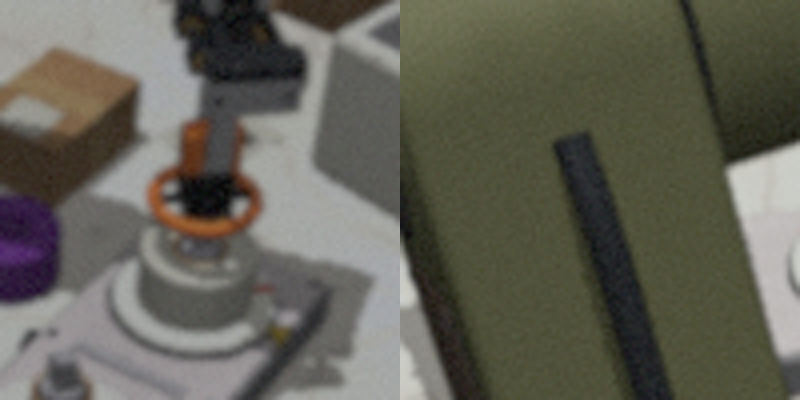

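In the left half the wheel sits just above the shaft and looks centred on it. The right half is blocked by the arm. I descend gently, watching the force.

>>> {"method": "servo_tool", "body": {"rows": [[0, 0, 0, 0.3, -0.8, -5, 1], [0, 0, 0, 0, 0, -5, 1], [0, 0, 0, 0, 0, -3, 1], [0, 0, 0, 0, 0, -2, 1], [0, 0, 0, 0, 0, 0, 1]]}}

```text
clock: 8.68
eef_pos: [552.3, 250.7, 193.7]
eef_rot: [3.141, -0.003, 0.822]
wrist_force: [3.4, 4.5, -0.3]
finger_gap: 21.9
finger_force: 44.9
```

It is past the taper, with light side forces toward +x and +y. I comply slightly and continue down.

>>> {"method": "servo_tool", "body": {"rows": [[0, 0, 0, 0.4, 0.4, -3, 1], [0, 0, 0, 0, 0, -4, 1], [0, 0, 0, 0, 0, -4, 1], [0, 0, 0, 0, 0, -4, 1], [0, 0, 0, 0, 0, 0, 1]]}}

```text
clock: 9.3
eef_pos: [552.4, 250.9, 177.8]
eef_rot: [-3.142, -0.001, 0.822]
wrist_force: [5.8, 6.6, -3.9]
finger_gap: 21.8
finger_force: 44.9
```

>>> {"method": "servo_tool", "body": {"rows": [[0, 0, 0, 0.3, 0.3, -3, 1], [0, 0, 0, 0, 0, -2, 1], [0, 0, 0, 0, 0, -2, 1], [0, 0, 0, 0, 0, 0, 1], [0, 0, 0, 0, 0, 0, 1]]}}

```text
clock: 9.93
eef_pos: [552.6, 251.0, 172.2]
eef_rot: [3.141, -0.002, 0.822]
wrist_force: [0.2, 4.1, 8.1]
finger_gap: 21.8
finger_force: 44.9
```

It is seated: the TCP is at 172 mm with about 8 N upward. Now I turn clockwise.

>>> {"method": "servo_tool", "body": {"rows": [[0, 0, -4, 0, 0, 0, 1], [0, 0, -7, 0, 0, 0, 1], [0, 0, -7, 0, 0, 0, 1], [0, 0, -7, 0, 0, 0, 1], [0, 0, -7, 0, 0, 0, 1], [0, 0, -6, 0, 0, 0, 1], [0, 0, -3, 0, 0, 0, 1], [0, 0, 0, 0, 0, 0, 1], [0, 0, 0, 0, 0, 0, 1], [0, 0, 0, 0, 0, 0, 1]]}}

```text
clock: 11.18
eef_pos: [552.5, 250.3, 172.2]
eef_rot: [3.141, -0.001, 0.106]
wrist_force: [-0.8, -1.5, 9.1]
finger_gap: 21.6
finger_force: 44.9
```

```bash
cat > mk.py <<'E'
from h import *
def meas(tag):
    st=manip.read_state();im=shot('wrist',tag+'.png');h=cv2.cvtColor(im,cv2.COLOR_BGR2HSV);C=np.array([551.5,249.8])
    ye=cv2.inRange(h,(22,110,90),(34,255,255));re=cv2.inRange(h,(172,100,80),(180,255,255))|cv2.inRange(h,(0,120,80),(3,255,255))
    print(st['eef_pos'],np.degrees(st['eef_rot'][2]),st['wrist_force'],st['moment'])
    for nm,m,z in(('yel',ye,50.5),('red',re,58)):
        k,l,s,c=cv2.connectedComponentsWithStats(m)
        for i in range(1,k):
            P=wz(*c[i],z,st)[:2]-C
            if s[i,4]>8 and np.hypot(*P)<100:print(nm,s[i],c[i],P+C,'r',np.hypot(*P),'ang',np.degrees(np.arctan2(P[1],P[0])))
E
python3 -c "
from mk import *
meas('w4')
im=cv2.imread('pics/w4.png');cv2.imwrite('pics/c4.png',im)"
```

```text
[552.51094453 250.31469087 172.15484619] 6.073325874073253 [-0.83279676 -1.50908576  9.10878672] [-0.17115595  0.37750981 -0.02117823]
yel [310 112  20  15 149] [319.7114094  116.55033557] [630.67603484 257.70400002] r 79.56957778591529 ang 5.700846282324566
red [317 131   5  19  95] [319. 140.] [609.98415191 256.16344446] r 58.82932474431237 ang 6.209713730633253
```

>>> {"method": "servo_tool", "body": {"rows": [[0, 0, -0.6, 0, 0, 0, 1], [0, 0, 0, 0, 0, 0, 1], [0, 0, 0, 0, 0, 0, 1]]}}

```text
clock: 11.6
eef_pos: [552.5, 250.3, 172.2]
eef_rot: [3.141, -0.001, 0.096]
wrist_force: [-1.6, -1.5, 10.1]
finger_gap: 21.6
finger_force: 44.9
```

```bash
python3 -c "
from mk import *
meas('w5')
im=cv2.imread('pics/w5.png')[90:300,200:440];cv2.imwrite('pics/c5.png',cv2.resize(im,None,fx=2.8,fy=2.8))"
```

```text
[552.51418688 250.28269383 172.17491181] 5.47845678361298 [-1.57709239 -1.51552154 10.073606  ] [-0.19127963  0.35567609  0.09692531]
yel [310 112  19  16 151] [318.83443709 116.66225166] [630.58557923 257.63706981] r 79.47294197066174 ang 5.659309769038588
red [317 131   5  19  94] [318.9787234  140.09574468] [609.96593165 255.54531747] r 58.74754324134588 ang 5.612310305007781
```

View pics/c5.png

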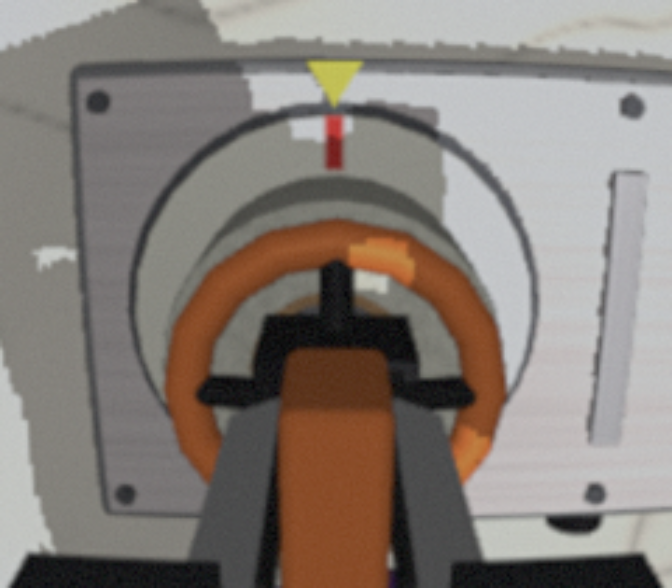

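The mark at (334,140) lines up with the pointer tip at (334,105). I release and retreat straight up.

>>> {"method": "servo_tool", "body": {"rows": [[0, 0, 0, 0, 0, 0, 0.7], [0, 0, 0, 0, 0, 0, 0.6], [0, 0, 0, 0, 0, 0, 0.4], [0, 0, 0, 0, 0, 0, 0.2], [0, 0, 0, 0, 0, 0, 0.2], [0, 0, 0, 0, 0, 0, 0.2], [0, 0, 0, 0, 0, 10, 0.2], [0, 0, 0, 0, 0, 25, 0.2], [0, 0, 0, 0, 0, 40, 0.2], [0, 0, 0, 0, 0, 40, 0.2], [0, 0, 0, 0, 0, 0, 0.2], [0, 0, 0, 0, 0, 0, 0.2]]}}

```text
clock: 13.15
eef_pos: [552.2, 250.6, 285.9]
eef_rot: [3.141, 0.0, 0.096]
wrist_force: [0.3, 0.6, -0.4]
finger_gap: 75.6
finger_force: 0.0
```

```bash
python3 -c "
from mk import *
meas('w6');print(manip.read_state()['finger_gap'])
im=cv2.imread('pics/w6.png');st=manip.read_state();m=orange(im);m[:100]=0
c=max(cv2.findContours(m,0,1)[0],key=cv2.contourArea)
for z in(120,126):print(cv2.fitEllipse(plane(cv2.convexHull(c),z,st)))
cs=cv2.imread('pics/w5.png');print(cv2.boundingRect(c))"
```

```text
[552.18193681 250.60753586 285.90029739] 5.488152756104165 [ 0.31653355  0.63915091 -0.41107413] [-0.01198005  0.04925729 -0.03453777]
yel [313 111  13  11  73] [319.24657534 114.26027397] [630.72917169 257.78318485] r 79.63035154046905 ang 5.753741852276762
red [318 125   4  13  49] [319.46938776 131.12244898] [609.76186396 255.50699556] r 58.54070883462828 ang 5.594515878960815
75.01428640905604
((549.3460083007812, 249.37657165527344), (88.51930236816406, 93.69476318359375), 94.53134155273438)
((550.9476318359375, 249.53607177734375), (86.8895263671875, 91.96969604492188), 94.5314712524414)
(279, 149, 82, 83)
```

```bash
python3 -c "
from cell import manip
print(manip.sign_off())"
```

```text
the job is handed in; nothing more can be done
None
```

The farther orange handwheel is on the left spindle, the one with the full roll, pushed down to its shoulder. The red mark lines up with the yellow pointer to within about 0.2° by camera. The wheel was released in place, and the job was handed in after about 13 s.

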